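# Switch the conservator's light table off at its dimmer

## Robot

A 6-joint arm with a two-finger parallel gripper is mounted at the origin on the work surface. World frame = base frame: x ahead of the robot, y to its left, z up, the work surface at z = 0. Lengths are in mm, angles in rad, forces in N, time in s.
With the tool pointing down it reaches from about 350 to 875 mm from the base axis. Payload 4.2 kg.
Tool frame: the origin (TCP) lies on the mounting face of the last link; the fingertips stand 173 mm ahead of it and the grasp point (between the pads) lies 155 mm ahead of it; z points along the fingers, y is the direction in which the jaws open and shut (so a half turn about z gives the same grasp; the last joint's range is limited). The gripper opens to 85 mm and grips with 20 to 120 N. Pads are 22 mm wide; open, the fingers measure 114 mm over their backs; the gripper's body (76 mm by 85 mm) begins 54 mm behind the grasp point. The pads swing forward as they close: fully open they stand 13 mm farther back than shut.
Start: joints at [1.499, 0.385, 0.008, 0, -1.194, -0.259], TCP at [202.967, 591.104, 404.712] pointing down, gripper open.
Joint ranges: [-3.14, 3.14], [-1.21, 2.06], [-1.07, 1.41], [-3.16, 2.05], [-2.99, -0.16], [-3.1, 3.1]. Speed limits (rad/s): [2.79, 2.79, 3.14, 3.14, 3.14, 3.14].

## Interface

Orientations are given as a unit quaternion [x, y, z, w].
In Python, from bench import arm gives the robot as it stands.
- The arm moves only by the shell command python3 -m jog 'ROWS' [OPENING]. ROWS is JSON, a list that holds one entry, the list of rows, each a list of 4 numbers: the shift along the tool's x, y, z in mm, then the turn about the tool's z in degrees. In form: [[[x, y, z, spin], ...]]. A call has exactly 5 rows; each row is the pose to reach, as a shift and turn from the pose measured when the call began, along the tool's axes at that moment; what a row does not reach only later rows make up. A row lasts 1/8 s, in which the tool goes at most 62.5 mm and 10.7 degrees, less where a joint would pass 70% of its speed; a pose out of reach is approached as far as the arm can. A call with a gripper value outside its range is refused whole. OPENING is the finger opening in mm, from 0 to 85.4, set as the call begins (- or left out, the last holds). The fingers move at their own pace and stop on an object; the grip force is fixed at half the most. Time passes only in rows, so rows that repeat a pose let the fingers close, or fill a call up. It gives the time, the measured TCP pose, the force and the opening at its end, in the units of the state.
- arm.read_state(): the state, without advancing time (a new reading comes with each control period).
- arm.get_image(name): name is "side" or "top" or "wrist"; returns (picture, depth): 384x512x3 uint8, blue, green, red; 384x512 float32, mm along the optical axis (not along the pixel's ray), 0 where there is no reading.
- arm.camera_params(name): a dict with "mtx" (3x3 intrinsics, pixels), "k1" (the pictures are not rectified: a ray, as slopes to the right and down, at radius r is drawn at 1 + k1 r^2 times it, then the intrinsics apply), "R" (3x3) and "t" (3): a world point X has camera coordinates R X + t. Camera axes: x right, y down, z forward; pixel columns grow to the right and rows downward; lengths in mm; the calibration is good to about 2 mm. A picture is of the moment at which its call begins: read the wrist's pose just before it. camera_params takes no time and is no camera call; for the wrist camera it gives the pose at the moment of the call.
- arm.job_done(): hands the job in, once; it reports no verdict.
The state is a dict: "clock": time; "joints": joint angles; "joint_vel": joint speeds; "joint_efforts": joint torques, N m; "position": TCP position; "ee_rot": TCP orientation; "contact_force": force on the tool from outside, world axes, zero at the start; "wrist_torque": the same for the moment, N m; "gripper_width": finger opening in mm.
Only numpy, scipy, OpenCV 4.12 (cv2) and the standard library are available. Lean on these libraries where they do the work, as an engineer would, in place of code of your own. Each camera call takes 0.05 s, during which the arm holds its last target.

## Task

Turn the light table's brightness dimmer, the large bar-grip knob, fully anticlockwise (seen from above) to its off stop, so that the old leaf is no longer lit. Leave the small round colour-tone knob beside it as it is set, and do not disturb the brass weight lying on the glass.

Things in the scene. Friction and masses are not known exactly. Their poses are not given: they have to be found in the camera images.
- dimmer_grip (a point): Grip point of the dimmer, the larger of 2 black knobs 170 mm apart (either side) on the near strip of a fixed grey light table 300 x 380 x 45 mm high: disc 50 mm wide with upright bar 48 long, 14 wide, 36 high, white pointer line on one end. On the vertical turning axis, 10 mm below bar top, 26 above disc, 85 above the work surface. Turns with the knob: x along bar to pointer, y across, z up.
- dimmer (a joint): Dimmer angle in rad: 0 is the off stop (fully anticlockwise from above; long mark on its 80 mm aluminium dial), growing clockwise to 4.7 at full brightness. Starts 0.7 to 1.3 from the off stop. Light friction (about 0.04 N m), no spring, stays where it is left.
- tone_mark (a point): Tip of the white pointer line on the colour-tone knob, the small plain round black knob (26 mm across, 18 mm high, on a 52 mm aluminium dial) beside the dimmer. The point lies 12 mm from that knob's axis, 69 mm above the work surface; x points outward from the axis. To be left as it is set.
- weight_mid (a point): Middle (half-way up) of a loose brass weight, 42 mm across and 41 mm high with a small knob on top, standing on the light table's opal pane at least 120 mm from both knobs' axes. To be left alone.

How it is judged:
By the outcome, as a careful person would: the job done as asked, in the order asked, and still so for the second after the job is handed in, with the robot touching nothing.
It also fails if it takes over 29 s, if anything falls off the work surface, if the arm or the gripper's body presses on something with over 40 N, if the wrist force passes 120 N, or if a joint passes its speed limit or range.

## Working session

There is one attempt and no reset: what is moved stays moved. The work goes in short steps, Python scripts to look and compute and a shell command to move; the robot and the scene stay as the last step left them, time stands still between calls to the robot, and variables do not carry over. Pictures are saved under pics/ and viewed, and the job is handed in when it is done.

```bash
mkdir -p pics; ls
python3 - <<'E'
from bench import arm
import cv2,numpy as np
s=arm.read_state();print(s['clock'],s['position'],s['ee_rot'],s['contact_force'])
for n in("top","wrist"):
    p=arm.camera_params(n);i,d=arm.get_image(n);cv2.imwrite(f"pics/{n}0.png",i);np.savez(f"{n}0.npz",i=i,d=d,**{k:np.array(v) for k,v in p.items()})
    print(n,p)
E
```

```text
pics
0.0 [202.87548039 590.94405135 403.57653073] [ 9.86338345e-01 -1.64728168e-01 -1.40607091e-04  1.13160570e-03] [-0.35061715  0.67471934  0.29388301]
top {'mtx': array([[454.18812885,   0.        , 262.67216365],
       [  0.        , 454.18812885, 183.62237202],
       [  0.        ,   0.        ,   1.        ]]), 'k1': 0.03762970802782711, 'R': array([[-0.00246139, -0.99957609, -0.02900991],
       [-0.99671039,  0.00480232, -0.08090321],
       [ 0.08100823,  0.02871534, -0.9962997 ]]), 't': array([ 77.29233743, 633.30102859, 809.69175515])}
wrist {'mtx': array([[287.69735676,   0.        , 261.91505025],
       [  0.        , 287.69735676, 191.95150069],
       [  0.        ,   0.        ,   1.        ]]), 'k1': -0.0696351384654012, 'R': array([[-0.32509131, -0.94568051,  0.00200462],
       [-0.89570237,  0.30858922,  0.32014054],
       [-0.30336927,  0.10227937, -0.94736794]]), 't': array([624.40725764, -42.1147489 , 381.46143263])}
```

View pics/top0.png

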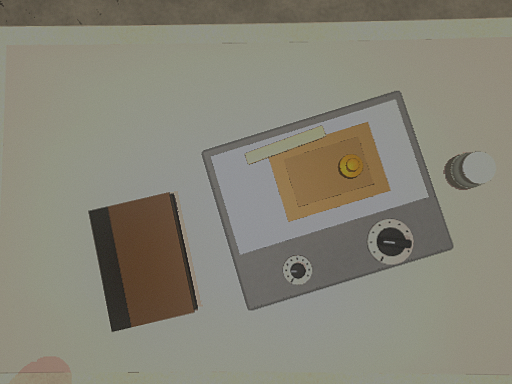

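View pics/wrist0.png

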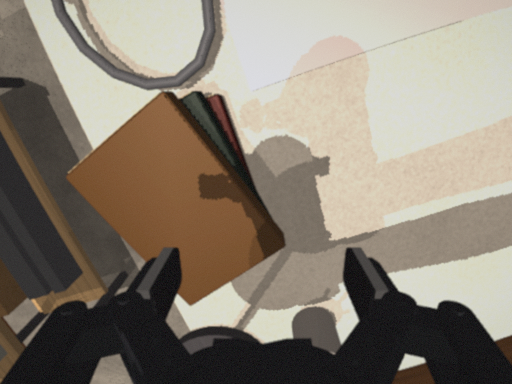

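The top view shows the dimmer at about (391,242) with its bar pointing right, the tone knob at (297,270) and the weight at (350,167). The wrist view doesn't show the table. Next I'll enlarge and measure.

```bash
cat > h.py <<'E'
import numpy as np,cv2
def load(f):
    return dict(np.load(f))
def ray(P,u,v):
    K=P['mtx'];x=(u-K[0,2])/K[0,0];y=(v-K[1,2])/K[1,1];k=float(P['k1'])
    a=np.array([x,y]);b=a.copy()
    for _ in range(20): b=a/(1+k*(b@b))
    return np.array([b[0],b[1],1.])
def at_z(P,u,v,z):
    R,t=P['R'],P['t'];d=R.T@ray(P,u,v);c=-R.T@t
    return c+d*(z-c[2])/d[2]
def at_d(P,u,v,dep):
    return P['R'].T@(ray(P,u,v)*dep-P['t'])
def proj(P,X):
    c=P['R']@np.array(X,float)+P['t'];s=c[:2]/c[2];s=s*(1+float(P['k1'])*(s@s));return P['mtx'][:2,:2]@s+P['mtx'][:2,2]
E
python3 - <<'E'
from h import *
P=load('top0.npz');i=P['i']
cv2.imwrite('pics/c0.png',cv2.resize(i[205:290,270:430],None,fx=5,fy=5,interpolation=cv2.INTER_CUBIC))
d=P['d']
H=np.zeros(d.shape+(3,))
for v in range(90,310):
  for u in range(200,460):
    if d[v,u]>0:H[v,u]=at_d(P,u,v,d[v,u])
m=(H[:,:,2]>78); vv,uu=np.nonzero(m)
sel=(uu>360)&(uu<420)&(vv>225)&(vv<265)
Q=H[vv[sel],uu[sel]];print(len(Q),Q.mean(0),Q.min(0),Q.max(0),uu[sel].min(),uu[sel].max(),vv[sel].min(),vv[sel].max())
if len(Q):
  r=cv2.minAreaRect(Q[:,:2].astype(np.float32));print(r)
  q=Q[Q[:,2]>90];print(len(q),cv2.minAreaRect(q[:,:2].astype(np.float32)),np.median(q[:,2]))
for n,u,v,z in(("dim",391,242,59),("tone",297,270,69),("wt",350,167,80),("c",453,247,45),("c",250,309,45),("c",203,152,45),("c",401,92,45)):
  print(n,at_z(P,u,v,z),H[v,u])
E
```

```text
263 [ 530.25199638 -147.20652506   94.30689061] [ 521.77278258 -172.83345368   79.66666661] [ 538.2667843  -124.61390177   98.71625313] 380 411 237 247
((530.0568237304688, -148.52651977539062), (47.80609130859375, 13.881685256958008), 84.6990737915039)
248 ((530.0166625976562, -148.95921325683594), (46.93699645996094, 13.881685256958008), 84.6990737915039) 95.17141575018485
dim [ 528.4474285  -148.04147488   59.        ] [ 530.29989782 -138.17607974   98.71625313]
tone [481.19748275  15.22469358  69.        ] [481.1349043   15.19826044  68.4149001 ]
wt [657.1654217  -76.63211008  80.        ] [656.58297311 -75.81852492  84.97444377]
c [ 519.36553981 -258.03413536   45.        ] [ 519.37295497 -257.98480781   45.13013042]
c [411.01481861  97.29929167  45.        ] [410.79657661  97.36461086  43.85075229]
c [690.27238401 182.80016538  45.        ] [690.17953474 182.70181304  45.6081526 ]
c [ 796.9117358  -175.87594146   45.        ] [ 808.7708014  -187.51681604    3.16793039]
```

View pics/c0.png

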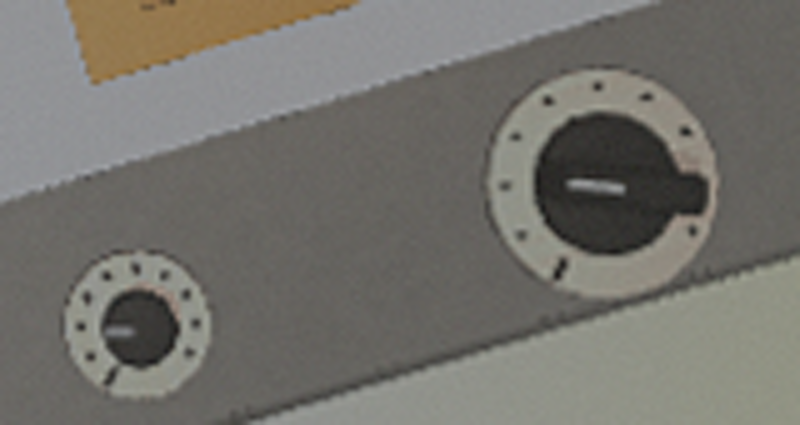

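Run:
```python
from h import *
P=load('top0.npz');i=P['i']
def c(x,y,z): return at_z(P,270+(x+.5)/5-.5,205+(y+.5)/5-.5,z)
a=c(567,184,95);b=c(625,188,95);print('pointer ends',a,b)
o=c(560,268,46.5);print('off mark',o)
C=np.array([530,-148.5])
# dial centre from ellipse fit points of the rim
rim=[c(*p,46.5)[:2] for p in((486,185),(600,68),(716,185),(600,298))];print('dial c',np.mean(rim,0))
th=np.degrees(np.arctan2(*(a-b)[1::-1]));D=np.mean(rim,0)
od=np.degrees(np.arctan2(*(o[:2]-D)[::-1]));print('pointer',th,'off',od)
# rotate matrices
P0=np.array([202.9,590.9,403.6]);from scipy.spatial.transform import Rotation as R
M=R.from_quat([.986338,-.164728,-.00014,.00113]).as_matrix();print(M.round(3));print(M.T@(np.array([530,-148.5,403])-P0))
tm=c(105,331,69);print('tone mark',tm)
```

```text
pointer ends [ 531.09215131 -126.05601173   95.        ] [ 529.80814109 -144.96206703   95.        ]
off mark [ 499.6478143  -134.07321557   46.5       ]
dial c [ 529.00727847 -148.85148088]
pointer 86.1147068400535 off 153.2813232475043
[[ 0.946 -0.325 -0.001]
 [-0.325 -0.946 -0.002]
 [ 0.     0.002 -1.   ]]
[549.62011194 592.97626812   2.00199847]
tone mark [479.8271637   26.19687604  69.        ]
```

```bash
python3 -m jog '[[[35,38,0,5],[74,80,0,10],[113,122,0,15],[152,164,0,20],[191,206,0,26]]]' 85
```

```text
clock: 0.72
position: [316.9, 332.2, 403.9]
ee_rot: [0.923, -0.384, 0.0, 0.001]
contact_force: [0.9, 0.0, 0.3]
gripper_width: 84.9
```

```bash
python3 -m jog '[[[58,22,0,8],[116,44,0,16],[174,66,0,24],[232,88,0,30],[290,111,0,36]]]'
```

```text
clock: 1.35
position: [443.1, 46.3, 404.5]
ee_rot: [0.759, -0.651, 0.0, 0.001]
contact_force: [1.1, 0.3, -0.7]
gripper_width: 84.6
```

```bash
python3 -m jog '[[[55,-15,10,5],[110,-30,25,9],[165,-45,40,13],[205,-56,60,13],[205,-56,60,13]]]'
python3 - <<'E'
from bench import arm
import cv2,numpy as np
n="wrist"
s=arm.read_state();print(s['clock'],s['position'],s['ee_rot'],s['contact_force'],s['joints'])
p=arm.camera_params(n);i,d=arm.get_image(n);cv2.imwrite(f"pics/{n}1.png",i);np.savez(f"{n}1.npz",i=i,d=d,**{k:np.array(v) for k,v in p.items()})
E
```

```text
clock: 1.98
position: [529.5, -150.3, 342.0]
ee_rot: [-0.678, 0.735, 0.001, -0.003]
contact_force: [0.2, 0.1, 0.6]
gripper_width: 84.9
1.975 [ 529.52437004 -150.26424721  342.00863557] [-0.67840874  0.73467848  0.00130536 -0.00272215] [0.15671514 0.12781745 0.55712621] [ 0.01844859  0.31455025 -0.26711244  0.00198953 -0.9949373  -0.09913565]
```

View pics/wrist1.png

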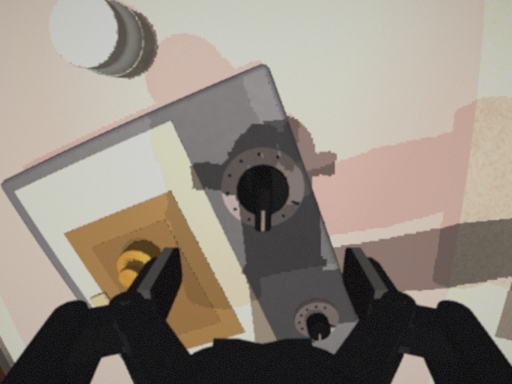

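The wrist view shows the dimmer at about (262,190), pointer line towards the bottom at (262,218), with the tone knob at (318,325) and the weight at (135,265). I'll cross-check the bar position from the wrist depth.

Run:
```python
from h import *
P=load('wrist1.npz');d=P['d']
Q=[];
for v in range(140,245):
  for u in range(215,310):
    if d[v,u]>0:
      X=at_d(P,u,v,d[v,u])
      if 88<X[2]<102: Q.append(X)
Q=np.array(Q);print(len(Q),np.median(Q,0),cv2.minAreaRect(Q[:,:2].astype(np.float32)))
a=at_z(P,263,229,95);b=at_z(P,263.5,211,95);print(a,b,np.degrees(np.arctan2(*(a-b)[1::-1])))
c=Q[:,:2]-Q[:,:2].mean(0);w=np.linalg.svd(c,full_matrices=0)[2][0];print(np.degrees(np.arctan2(w[1],w[0])))
cv2.imwrite('pics/c1.png',cv2.resize(P['i'][130:260,200:330],None,fx=4.5,fy=4.5,interpolation=cv2.INTER_CUBIC))
```

```text
963 [ 527.89156457 -151.12054867   95.31089167] ((527.8655395507812, -148.81585693359375), (47.309051513671875, 13.901562690734863), 84.95083618164062)
[ 529.20574694 -126.80360971   95.        ] [ 527.52878679 -142.91968222   95.        ] 84.05945852175763
84.38327597885103
```

View pics/c1.png

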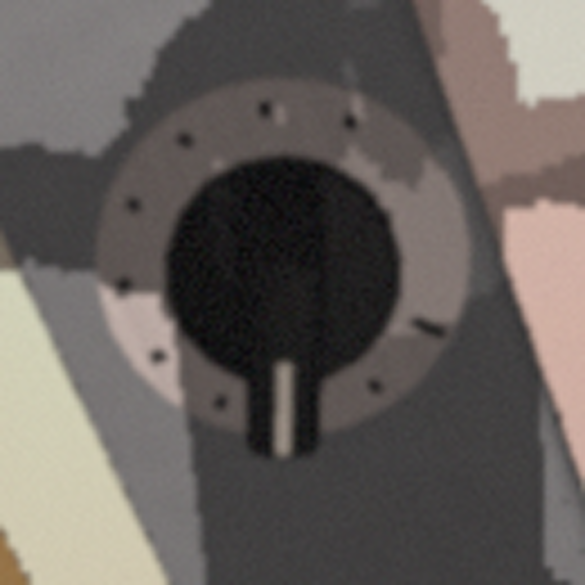

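```bash
python3 -m jog '[[[-1.5,0,30,0],[-1.5,0,60,0],[-1.5,0,85,0],[-1.5,0,101,0],[-1.5,0,101,0]]]'
```

```text
clock: 2.65
position: [528.8, -147.2, 241.8]
ee_rot: [-0.679, 0.734, 0.001, -0.003]
contact_force: [-0.8, 0.5, 0.6]
gripper_width: 85.1
```

```bash
python3 -m jog '[[[1.5,0,1,0],[1.5,0,1,0],[1.5,0,1,0],[1.5,0,1,0],[1.5,0,1,0]]]' 5
```

```text
clock: 3.28
position: [528.6, -148.7, 241.3]
ee_rot: [-0.679, 0.734, 0.001, -0.003]
contact_force: [-3.3, 0.4, 4.4]
gripper_width: 12.7
```

```bash
python3 -m jog '[[[0,0,0,-5],[0,0,0,-12],[0,0,0,-19],[0,0,0,-26],[0,0,0,-32]]]'
python3 - <<'E'
from bench import arm
s=arm.read_state();print(s['contact_force'],s['wrist_torque'],s['joints'])
E
```

```text
clock: 3.9
position: [528.7, -148.7, 241.4]
ee_rot: [0.856, -0.517, -0.002, 0.002]
contact_force: [0.3, 1.1, 0.4]
gripper_width: 12.8
[0.27581481 1.11676357 0.41790797] [ 0.17574054 -0.09344027 -0.0261003 ] [ 0.02146274  0.43363276 -0.38439574  0.00245848 -0.75760173  0.46172527]
```

```bash
python3 -m jog '[[[0,0,0,-7],[0,0,0,-14],[0,0,0,-21],[0,0,0,-28],[0,0,0,-32]]]'
python3 - <<'E'
from bench import arm
s=arm.read_state();print(s['contact_force'],s['wrist_torque'],s['joints'])
E
```

```text
clock: 4.53
position: [528.9, -148.5, 241.4]
ee_rot: [0.966, -0.259, -0.002, 0.001]
contact_force: [-1.2, 1.5, 1.0]
gripper_width: 13.2
[-1.2405601   1.45824603  0.96384414] [ 0.43584718 -0.0126484  -0.02168087] [ 0.02170655  0.4336385  -0.38416047  0.00190242 -0.75687329  1.02270582]
```

```bash
python3 -m jog '[[[0,0,0,-1],[0,0,0,-2],[0,0,0,-3],[0,0,0,-4],[0,0,0,-5]]]'
python3 - <<'E'
from bench import arm
s=arm.read_state();print(s['contact_force'],s['wrist_torque'],s['joints'][5])
E
```

```text
clock: 5.15
position: [528.8, -148.6, 241.4]
ee_rot: [0.976, -0.219, -0.002, 0.001]
contact_force: [-0.5, 0.9, 1.0]
gripper_width: 12.7
[-0.50896502  0.87656929  0.97758409] [ 0.22676217  0.05688639 -1.52659797] 1.1083697719198162
```

Wrist torque jumped from 0.02 to 1.5 N m, so the knob is on the stop. I'll release there, then lift and look.

```bash
python3 -m jog '[[[0,0,0,0],[0,0,0,0],[0,0,0,0],[0,0,0,0],[0,0,0,0]]]' 70; python3 -m jog '[[[0,0,-20,0],[0,0,-50,0],[0,0,-80,0],[0,0,-110,0],[0,0,-110,0]]]'
python3 - <<'E'
from bench import arm
import cv2,numpy as np
from h import *
for n in ("wrist","top"):
    p=arm.camera_params(n);i,d=arm.get_image(n);np.savez(f"{n}2.npz",i=i,d=d,**{k:np.array(v) for k,v in p.items()})
    cv2.imwrite(f"pics/{n}2.png",i)
P=load('wrist2.npz');d=P['d'];Q=[]
u0,v0=proj(P,[529,-148.7,95]);print(u0,v0)
for v in range(int(v0)-50,int(v0)+50):
  for u in range(int(u0)-50,int(u0)+50):
    if d[v,u]>0:
      X=at_d(P,u,v,d[v,u])
      if 88<X[2]<102 and np.hypot(X[0]-529,X[1]+148.7)<27: Q.append(X)
Q=np.array(Q);print(cv2.minAreaRect(Q[:,:2].astype(np.float32)))
c=Q[:,:2]-Q[:,:2].mean(0);w=np.linalg.svd(c,full_matrices=0)[2][0];print(np.degrees(np.arctan2(w[1],w[0])))
cu,cv_=int(u0)-65,int(v0)-65
cv2.imwrite('pics/c2.png',cv2.resize(P['i'][max(cv_,0):cv_+130,cu:cu+130],None,fx=4.5,fy=4.5,interpolation=cv2.INTER_CUBIC))
E
```

```text
clock: 5.78
position: [528.8, -148.6, 241.4]
ee_rot: [0.976, -0.218, -0.002, 0.001]
contact_force: [-0.4, 0.0, -0.2]
gripper_width: 70.0
clock: 6.4
position: [529.7, -148.6, 354.2]
ee_rot: [0.976, -0.218, 0.001, 0.0]
contact_force: [0.4, 0.3, 0.7]
gripper_width: 70.2
262.97875719450394 199.03950030140453
((528.4727783203125, -147.85162353515625), (13.929394721984863, 48.08161544799805), 61.73250198364258)
151.87609100066737
```

View pics/c2.png

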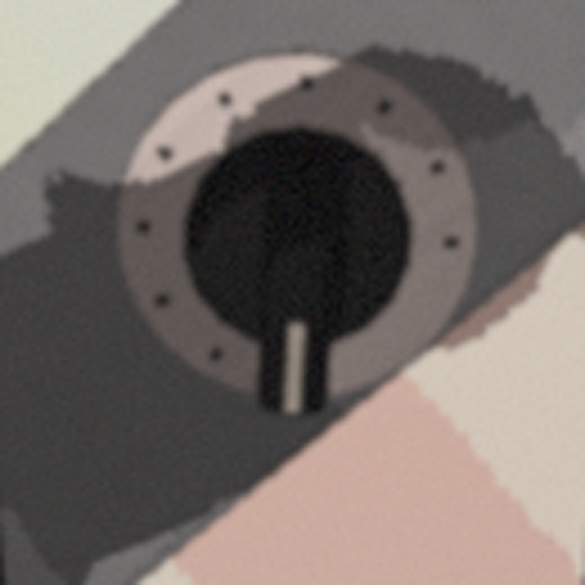

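View pics/top2.png

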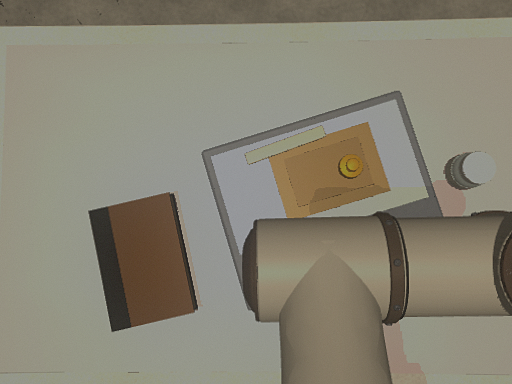

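The bar now covers the long mark and measures about 151.8°, against a stop estimate of 152–153°. I'll check the pane brightness and clear the arm for the top view.

```bash
python3 - <<'E'
from h import *
A=load('top0.npz')['i'].astype(int);B=load('top2.npz')['i'].astype(int)
for n,(r,c) in dict(pane=(slice(190,210),slice(228,250)),leaf=(slice(175,190),slice(300,330)),bg=(slice(60,90),slice(100,160)),frame=(slice(118,124),slice(290,300))).items():
    print(n,A[r,c].mean((0,1)),B[r,c].mean((0,1)))
W=load('wrist1.npz');c=lambda x,y,z:at_z(W,200+(x+.5)/4.5-.5,130+(y+.5)/4.5-.5,z)
m=c(431,327,46.5);print(m,np.degrees(np.arctan2(m[1]+148.7,m[0]-528)))
rim=[c(*p,46.5)[:2] for p in((97,250),(283,77),(470,250),(283,433))];D=np.mean(rim,0);print(D,np.degrees(np.arctan2(m[1]-D[1],m[0]-D[0])))
E
python3 -m jog '[[[0,40,-40,0],[0,95,-60,0],[0,150,-60,0],[0,205,-60,0],[0,260,-60,0]]]'
```

```text
pane [150.27272727 147.20681818 145.46136364] [154.35909091 151.28636364 149.42272727]
leaf [ 68.53111111 107.71333333 136.95111111] [ 69.35333333 109.81555556 139.63333333]
bg [130.54555556 146.58666667 145.62722222] [134.27111111 150.74555556 149.72111111]
frame [122.78333333 129.35       128.63333333] [126.21666667 133.06666667 132.3       ]
[ 496.45844341 -129.66041032   46.5       ] 148.88334632129582
[ 527.48488002 -148.45733503] 148.79102025836175
clock: 7.12
position: [417.2, -385.0, 410.2]
ee_rot: [0.976, -0.218, -0.003, 0.0]
contact_force: [1.0, 0.7, 0.5]
gripper_width: 70.2
```

Run:
```python
from bench import arm
from h import *
p=arm.camera_params('top');i,d=arm.get_image('top');np.savez("top3.npz",i=i,d=d,**{k:np.array(v) for k,v in p.items()})
A=load('top0.npz')['i']
cv2.imwrite('pics/c3.png',np.vstack([cv2.resize(x[145:290,270:430],None,fx=2,fy=2,interpolation=cv2.INTER_CUBIC) for x in(A,i)]))
P=load('top3.npz')
for P in(load('top0.npz'),P):
  Q=np.array([X for v in range(225,262) for u in range(365,420) if P['d'][v,u]>0 for X in [at_d(P,u,v,P['d'][v,u])] if 88<X[2]<102])
  print(cv2.minAreaRect(Q[:,:2].astype(np.float32)))
  W=np.array([X for v in range(150,190) for u in range(330,372) if P['d'][v,u]>0 for X in [at_d(P,u,v,P['d'][v,u])] if 70<X[2]<110]);print('weight',W.mean(0))
s=arm.read_state();print(s['clock'],s['joint_vel'])
```

```text
((530.0233764648438, -148.8865966796875), (47.082847595214844, 13.881685256958008), 84.6990737915039)
weight [661.79115337 -79.08041793  83.32008117]
((529.8973388671875, -148.8783721923828), (14.75547981262207, 46.899253845214844), 62.18454360961914)
weight [661.22182874 -78.65365824  82.62415756]
7.175 [ 0.07704841 -0.01586775 -0.03207111 -0.02474504  0.01019018 -0.14414604]
```

View pics/c3.png

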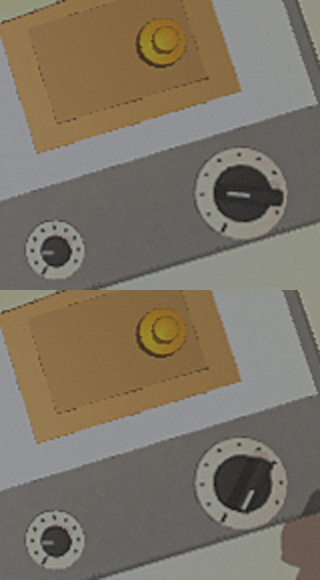

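```bash
python3 -c "
from bench import arm
print(arm.job_done())"
```

```text
the job is handed in; nothing more can be done
None
```

I turned the dimmer about 67° (1.17 rad) anticlockwise to its off stop and handed the job in at about 7.2 s of the 29 s allowed. I then let go and moved the arm clear to the side.

- **Stop reached:** wrist torque jumped from about 0.02 to 1.5 N m at the end of the turn. The highest force reading, taken after each move, was about 5 N.
- **Dimmer angle:** the bar now lies at 151.8° from the wrist depth and 152.2° from the top depth. If the dial is centred on the table's axis, the stop should be at 151.7°. The pointer covers the long off mark in the wrist view.
- **Disagreement:** reading the long mark directly gave 153.3° from the top camera and 148.9° from the wrist camera. I put that spread down to calibration and parallax, and relied on the torque.
- **Weight and tone knob:** the weight's measured position changed by less than 1 mm, which is noise level. The tone pointer looks the same in the before and after pictures; I compared it by eye and did not re-measure it.
- **Light not confirmed:** the pane and leaf look equally bright before and after, so the pictures can't show whether the lamp is off. I judged "off" by the knob alone.

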